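# Take a spring-probe reading on a hydraulic manifold

### The job

Uncover the manifold's measuring point: lift the black cap off the round boss on the sloping face and park it on the upright post, fully down and let go. Then take the pen-shaped probe out of its stand and hold it square to the sloping face with its tip on the ringed spot in the middle of the boss, pressing lightly so that the spring tip is pushed about half-way in. Finish while still holding the probe there for the reading, and leave the meter and the loose fittings where they are.

Things in the scene. Friction and masses are not known exactly. Their poses are not given: they have to be found in the camera images.
- block: Bare aluminium manifold block fixed to the bench, 130 x 100 mm, 42 mm high, carrying a 100 x 96 mm slab with a sloping top face, 49 mm high at its low edge, 83 mm at its high edge. Port fittings stick out 32 mm from its y sides, 22 mm up. Origin: centre of the underside; z up; the face slopes down to its -x (roughly to the robot; yaw varies).
- spot (a point): Ringed spot (dark ring of 11 mm) in the middle of the flat top of a round steel boss, 26 mm across, 12 mm tall, square on the sloping face; hidden under the cap at the start. Origin on the metal; z is the face's outward normal, 0.35 rad (20 degrees) from vertical towards the block's -x. It lies 12 mm along the normal from the point 66 mm above the block's origin.
- cap_center (a point): Black plastic cap, a plain hollow cylinder 40 mm across, 48 mm tall, closed on top; bore 32 mm, 42 mm deep; about 60 g. It sits loosely over the boss, its rim on the sloping face, so it tilts with the face; draw it off along the normal (boss 12 mm tall, 3 mm play all round). Origin: on the axis half-way up; z along the axis to the closed end.
- cap_mouth (a point): Centre of the cap's open rim, 24 mm below the cap's centre along its axis; z towards the closed end.
- post_seat (a point): The fixed steel parking post: an upright round pin 20 mm across with a tapered top, on a round foot 52 mm across and 12 mm thick. Origin: on the axis at the top of the foot, 12 mm above the bench, where the cap's rim comes to rest when fully down; the pin rises 40 mm above it; z up. The post and the probe stand may change sides.
- stand_top (a point): The fixed probe stand: an upright aluminium tube 40 mm outside, bore 21 mm, on a 70 mm square foot. Origin: centre of its upper rim, 55 mm above the bench; z up.
- probe_center (a point): Loose pen-shaped probe: grey handle 28 mm across, 72 mm long; below it a steel nose 16 mm across, 26 mm long, and a brass spring tip 8 mm across standing out 14 mm; about 155 g. It stands tip down, the handle's lower end on the stand's rim: lift 45 mm to clear. Origin: on the axis, mid-handle, 35 mm above the rim, 75 mm from the free tip; z away from the tip.
- probe_tip (a point): The end of the probe's spring tip, on the probe's axis; it moves with the spring tip. z as for the probe.
- plunger (a joint): How far the spring tip is pushed into the probe (m): 0 free, 0.010 at its stop. It takes about 1 N to start, 2.8 N half-way and 4.5 N at the stop (350 N/m).
- meter: Bystander: red handheld meter lying flat, 100 x 170 x 36 mm. Origin: centre of its underside. Leave alone.
- fitting: Bystander: loose steel hydraulic fitting, 34 mm hexagon, 42 mm tall. Origin: centre of its underside. Leave alone.
- elbow: Bystander: loose steel elbow fitting, 30 mm hexagon, 44 mm tall, with an arm 30 mm long towards its -y. Origin: centre of its underside. Leave alone.

How it is judged:
By the outcome, as a careful person would: the job done as asked, in the order asked, and still so for the second after the job is handed in, while the arm keeps its last pose, push and grip.
It also fails if it takes over 51 s, if anything falls off the work surface, if the arm or the gripper's body presses on something with over 40 N, if the wrist force passes 120 N, or if a joint passes its speed limit or range.

### The arm

A 7-joint arm with a two-finger parallel gripper is mounted at the origin on the work surface. World frame = base frame: x ahead of the robot, y to its left, z up, the work surface at z = 0. Lengths are in mm, angles in rad, forces in N, time in s.
With the tool pointing down it reaches from about 425 to 825 mm from the base axis. Payload 3.6 kg.
Tool frame: the origin (TCP) lies at the very end of the fingers, on their centre line; the grasp point (between the pads) lies 19 mm behind it; z points along the fingers, y is the direction in which the jaws open and shut (so a half turn about z gives the same grasp; the last joint's range is limited). The gripper opens to 85 mm and grips with 20 to 120 N. Pads are 22 mm wide; open, the fingers measure 114 mm over their backs; the gripper's body (76 mm by 85 mm) begins 54 mm behind the grasp point. The pads swing forward as they close: fully open they stand 13 mm farther back than shut.
Start: joints at [1.24, 0.615, -0.013, 1.423, 0.008, 1.103, -0.04], TCP at [195.078, -620.006, 231.297] pointing down, gripper open.
Joint ranges: [-3.12, 3.12], [-0.3, 2.06], [-1.34, 1.32], [0.26, 2.42], [-1.36, 4.5], [0.01, 1.98], [-2.84, 2.84]. Speed limits (rad/s): [2.79, 2.79, 3.14, 3.14, 3.14, 3.14, 3.14].

### API

Orientations are given as a unit quaternion [x, y, z, w].
In Python, from cell import arm gives the robot as it stands. The module is installed in compiled form; this text tells all that it offers. Calls block until the motion is done:
- arm.reach(position, orientation): joint-space move of the TCP to a pose.
- arm.move_l(position, rotation=None, velocity=150, stop_force=None): straight line of the TCP; rotation=None keeps the orientation; velocity is the mean speed in mm/s. With stop_force (N) it stops when the force on the tool has changed by that much, and returns True; else False.
- arm.move_j(angles): joint-space move.
- arm.command_gripper(opening, strength=None): opening from 0.0 (shut) to 1.0 (fully open); strength is the grip in N (None keeps the last); returns when the fingers have stopped.
- arm.pause(seconds).
- arm.inverse_kinematics(position, orientation): joint angles nearest the present ones, or None.
- arm.get_state(): the state.
- arm.grab_frame(name): name is "side" or "top"; returns a dict with "img" (384x512x3 uint8, red, green, blue), "range_z" (384x512 float32, mm along the optical axis (not along the pixel's ray), 0 where there is no reading), "fx", "fy", "cx", "cy" (pixels), "k1" (the pictures are not rectified: a ray, as slopes to the right and down, at radius r is drawn at 1 + k1 r^2 times it, then the intrinsics apply), "camera_from_world" (4x4, takes a point from world to camera coordinates). Camera axes: x right, y up, looking along -z (the intrinsics and any distortion apply to the point x, -y, -z); pixel columns grow to the right and rows downward; lengths in mm; the calibration is good to about 2 mm. A picture is of the moment at which its call begins.
A pose or a line that the arm cannot do raises arm.MotionError and nothing moves.
- arm.sign_off(): hands the job in, once; it reports no verdict.
Trained networks look in the newest picture that a camera, given by its name, has taken for a name from the list of things; names that differ only in an ending like _2 or _b are one class to them, and where a whole thing is asked for, a point or a joint stands for the part that bears it (a point fixed in the world has none). Each returns a list of dicts, best first, with "conf" (0 to 1); they miss things now and then, are a little off and sometimes report something else, mostly with a low value. They report only what shows in the picture. A call takes as long as a camera call.
- arm.silhouettes(camera, target): "region" (384x512 bool, what is visible of it) and "centre" ([row, column] in pixels, amid what is visible of it).
- arm.spot_point(camera, target): "centre" ([row, column] in pixels: a listed point, or the origin of a listed thing).
The state is a dict: "t": time; "qpos": joint angles; "qd": joint speeds; "effort": joint torques, N m; "tcp_pos": TCP position; "tcp_rot": TCP orientation; "ft_force": force on the tool from outside, world axes, zero at the start; "torque": the same for the moment, N m; "opening": opening from 0.0 (shut) to 1.0 (fully open).
Only numpy, scipy, OpenCV 4.12 (cv2) and the standard library are available. Lean on these libraries where they do the work, as an engineer would, in place of code of your own. Each camera call takes 0.05 s, during which the arm holds its last target.

## Working session

There is one attempt and no reset: what is moved stays moved. The work goes in short steps, each a Python script; the robot and the scene stay as the last script left them, time stands still between calls to the robot, and variables do not carry over. Pictures are saved under pics/ and viewed, and the job is handed in when it is done.

```bash
mkdir -p pics; ls; python3 - <<'E'
from cell import arm
import cv2,numpy as np
print(arm.get_state())
for n in ("side","top"):
    f=arm.grab_frame(n)
    cv2.imwrite(f"pics/{n}0.png",f["img"][:,:,::-1])
    print(n,{k:f[k] for k in("fx","fy","cx","cy","k1")},np.round(f["camera_from_world"],4).tolist(), (f["range_z"]>0).mean())
    for t in ("block","spot","cap_center","cap_mouth","post_seat","stand_top","probe_center","probe_tip","meter","fitting","elbow"):
        print(t,[(np.round(d["centre"],1).tolist(),round(d["conf"],2)) for d in arm.spot_point(n,t)][:3])
E
```

```text
pics
{'t': 0.0, 'qpos': array([ 1.23952074,  0.61593032, -0.01260752,  1.42490228,  0.00809297,
        1.10338834, -0.04041519]), 'qd': array([-0.00011906,  0.00155823, -0.00056248, -0.00032836, -0.00077394,
       -0.00010198, -0.00114164]), 'effort': array([ 5.59699231e-05, -4.69218135e+01,  2.58932440e-01, -1.71034259e+01,
        9.88579035e-03,  9.67120141e-03, -1.72651602e-05]), 'tcp_pos': array([ 194.82865007, -619.31484844,  230.12983698]), 'tcp_rot': array([ 9.88407503e-01,  1.51818795e-01, -2.13583394e-04, -1.27129638e-03]), 'ft_force': array([0.94041434, 0.38776517, 0.16098813]), 'torque': array([-0.02278489, -0.04133236,  0.007203  ]), 'opening': 0.9979681420843542}
side {'fx': 478.4535994793672, 'fy': 478.4535994793672, 'cx': 261.04725973267773, 'cy': 191.67568150459243, 'k1': -0.1587192707976063} [[-0.815, -0.5795, -0.001, 464.4126], [0.4169, -0.5875, 0.6935, -319.234], [-0.4025, 0.5648, 0.7204, -928.2645], [0.0, 0.0, 0.0, 1.0]] 0.9959869384765625
block [([236.9, 274.1], 0.7)]
spot [([217.0, 274.9], 0.74)]
cap_center [([215.5, 277.8], 0.58)]
cap_mouth [([225.3, 272.1],
[... 323 characters left out ...]
 'cx': 249.96012514603868, 'cy': 193.00718617586264, 'k1': 0.02911482773422144} [[-0.0041, -0.9999, -0.011, 14.4742], [0.9881, -0.0058, 0.1537, -612.2036], [-0.1537, -0.0102, 0.9881, -1008.0658], [0.0, 0.0, 0.0, 1.0]] 0.9959716796875
block [([232.5, 247.3], 0.56)]
spot [([231.1, 249.8], 0.88)]
cap_center [([233.3, 250.0], 0.8)]
cap_mouth [([234.9, 248.0], 0.73), ([232.7, 138.7], 0.48), ([250.5, 400.5], 0.36)]
post_seat [([236.8, 140.3], 0.97), ([234.4, 246.9], 0.42)]
stand_top [([249.1, 400.5], 0.62)]
probe_center [([250.3, 403.9], 0.49)]
probe_tip []
meter [([141.5, 259.2], 0.88), ([232.6, 248.3], 0.39)]
fitting [([174.2, 167.9], 0.45), ([231.0, 141.8], 0.24)]
elbow [([163.7, 342.8], 0.77)]
```

View pics/side0.png

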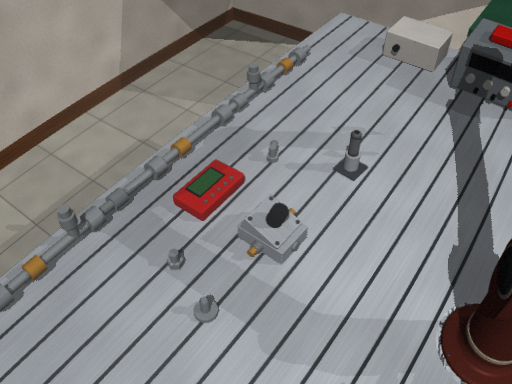

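View pics/top0.png

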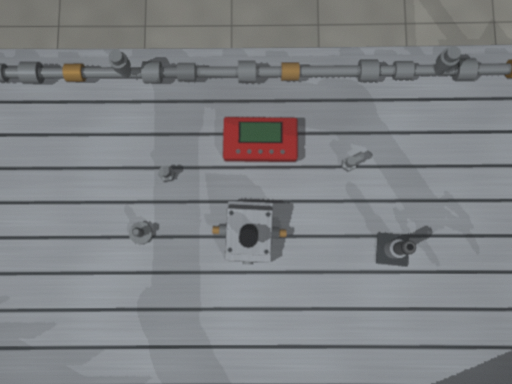

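```bash
cat > h.py <<'E'
from cell import arm
import cv2,numpy as np
def und(f,px):  # (row,col)-> slopes right, down
    px=np.atleast_2d(np.asarray(px,float))
    d=np.stack([(px[:,1]-f["cx"])/f["fx"],(px[:,0]-f["cy"])/f["fy"]],1)
    u=d.copy()
    for _ in range(20): u=d/(1+f["k1"]*(u**2).sum(1,keepdims=True))
    return u
def ray(f,px):
    u=und(f,px); M=f["camera_from_world"]; R=M[:3,:3]; t=M[:3,3]
    d=np.c_[u[:,0],-u[:,1],-np.ones(len(u))]
    return -R.T@t, d@R   # z-depth scaled dirs
def proj(f,P):
    P=np.atleast_2d(P); M=f["camera_from_world"]; c=P@M[:3,:3].T+M[:3,3]
    u=np.c_[c[:,0]/-c[:,2],c[:,1]/c[:,2]]; u=u*(1+f["k1"]*(u**2).sum(1,keepdims=True))
    return np.c_[u[:,1]*f["fy"]+f["cy"],u[:,0]*f["fx"]+f["cx"]]
def cloud(f):
    h,w=f["range_z"].shape; rr,cc=np.mgrid[:h,:w]; px=np.c_[rr.ravel(),cc.ravel()]
    o,d=ray(f,px); z=f["range_z"].ravel()
    P=o+d*z[:,None]; P[z<=0]=np.nan
    return P.reshape(h,w,3)
def tri(fs,pxs):
    A=np.zeros((3,3));b=np.zeros(3);L=[]
    for f,p in zip(fs,pxs):
        o,d=ray(f,p);d=d[0]/np.linalg.norm(d[0]);Q=np.eye(3)-np.outer(d,d);A+=Q;b+=Q@o;L.append((o,Q))
    x=np.linalg.solve(A,b); return x,[np.linalg.norm(Q@(x-o)) for o,Q in L]
E
python3 - <<'E'
from h import *
import pickle
F={};S={}
for n in ("side","top"):
    F[n]=arm.grab_frame(n)
    for t in ("block","cap_center","post_seat","probe_center","stand_top","meter","fitting","elbow"):
        S[n,t]=arm.silhouettes(n,t)[:2]
        print(n,t,[(round(d["conf"],2),d["region"].sum(),np.round(d["centre"],1)) for d in S[n,t]])
C={n:cloud(F[n]) for n in F}
pickle.dump((F,S,C),open("d0.pkl","wb"))
for n in F:
    P=C[n].reshape(-1,3); m=(P[:,0]>300)&(P[:,0]<850)&(abs(P[:,1])<350)
    z=P[m,2]; print(n,"bench z pct",np.percentile(z,[5,25,50]))
    for t in ("cap_center","post_seat","probe_center","block"):
        if S[n,t]:
            Q=C[n][S[n,t][0]["region"]]; print(t,np.nanpercentile(Q,[5,50,95],axis=0).round(1).tolist())
for t,a,b in(("post_seat",(308.1,207.4),(236.8,140.3)),("cap_center",(215.5,277.8),(233.3,250)),("stand_top",(152.4,354.1),(249.1,400.5)),("probe",(143.6,352.9),(250.3,403.9)),("spot",(217,274.9),(231.1,249.8)),("block",(236.9,274.1),(232.5,247.3))):
    print(t,tri([F["side"],F["top"]],[a,b]))
# crops
for n,(r0,r1,c0,c1) in {"side":(110,340,150,400),"top":(100,290,110,440)}.items():
    im=F[n]["img"][r0:r1,c0:c1,::-1]; s=min(800/im.shape[1],600/im.shape[0]); cv2.imwrite(f"pics/{n}0c.png",cv2.resize(im,None,fx=s,fy=s,interpolation=cv2.INTER_CUBIC))
E
```

```text
side block [(0.69, np.int64(2501), array([229.9, 268.9]))]
side cap_center [(0.89, np.int64(407), array([215. , 277.8]))]
side post_seat [(0.93, np.int64(506), array([309., 206.]))]
side probe_center [(0.65, np.int64(274), array([146.3, 354.4])), (0.26, np.int64(2591), array([232.4, 270.4]))]
side stand_top [(0.88, np.int64(519), array([166.3, 351.4]))]
side meter [(0.63, np.int64(2468), array([187. , 208.4]))]
side fitting []
side elbow [(0.69, np.int64(167), array([152.5, 272.3]))]
top block [(0.92, np.int64(2740), array([225.6, 250.3]))]
top cap_center [(0.73, np.int64(334), array([233.8, 246.5]))]
top post_seat [(0.74, np.int64(273), array([249.7, 403.7])), (0.71, np.int64(427), array([233.7, 140.6]))]
top probe_center [(0.61, np.int64(256), array([249.6, 406. ]))]
top stand_top [(0.88, np.int64(808), array([249. , 388.9]))]
top meter [(0.77, np.int64(3322), array([138.2, 258.1]))]
top fitting [(0.48, np.int64(191), array([169.4, 164.4])), (0.37, np.int64(301), array([248.1, 404.8]))]
top elbow [(0.73, np.int64(263), array([160.4, 350.4])), (0.24, np.int64(274), array([249.7, 404
[... 793 characters left out ...]
664]), [np.float64(1.6535831840624142), np.float64(1.6535831840623683)])
cap_center (array([519.27841381,  10.22479478,  80.15330575]), [np.float64(2.425698001767249), np.float64(2.425698001767278)])
stand_top (array([ 487.68657506, -309.06156571,   55.4656391 ]), [np.float64(0.6284522058115003), np.float64(0.6284522058115157)])
probe (array([ 488.13317922, -303.50749953,   89.43199157]), [np.float64(4.06177043036803), np.float64(4.061770430368018)])
spot (array([525.30978431,  11.11941043,  71.6395288 ]), [np.float64(1.5640154343031758), np.float64(1.5640154343031996)])
block (array([525.10003907,  16.43923681,   5.65206699]), [np.float64(3.8653140421979124), np.float64(3.865314042197946)])
```

View pics/side0c.png

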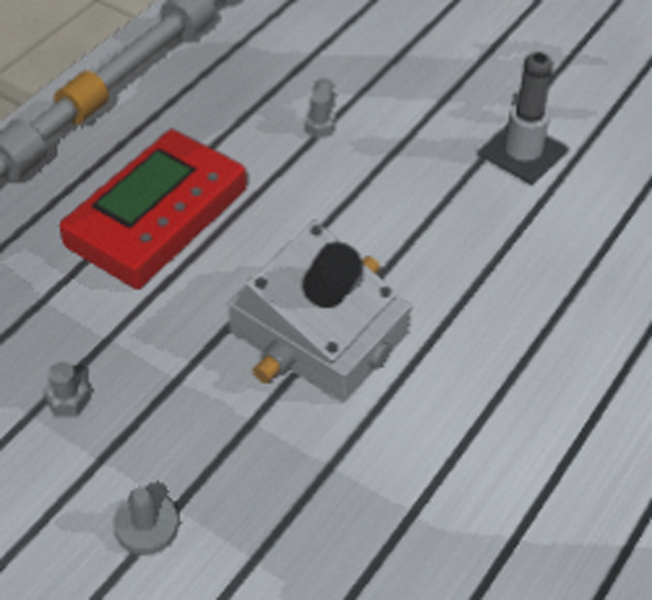

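View pics/top0c.png

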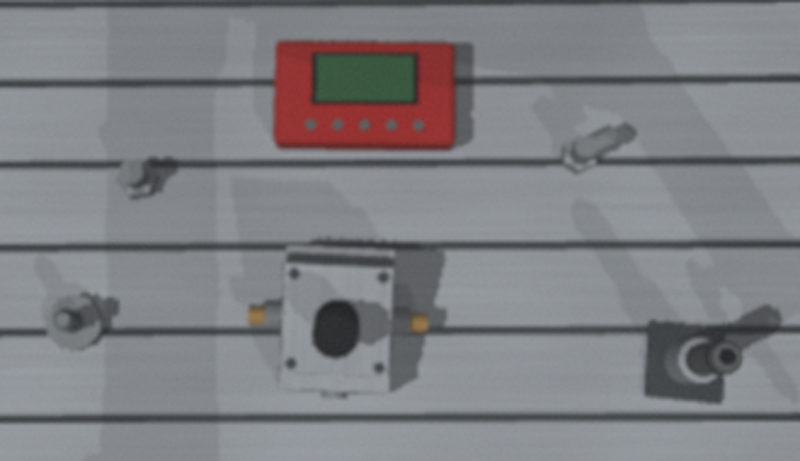

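```bash
cat > fit.py <<'E'
from h import *
import pickle
from scipy.optimize import least_squares
F,S,C=pickle.load(open("d0.pkl","rb"))
def near(n,c,rad,z0,z1):
    P=C[n].reshape(-1,3);m=(np.hypot(P[:,0]-c[0],P[:,1]-c[1])<rad)&(P[:,2]>z0)&(P[:,2]<z1);return P[m]
def vcyl(P,c,R):
    return least_squares(lambda v:np.hypot(P[:,0]-v[0],P[:,1]-v[1])-R,c,loss="soft_l1",f_scale=1.5)
def capdist(P,c,a,R,h): # signed distance to solid cylinder centre c axis a
    q=P-c;z=q@a;r=np.linalg.norm(q-np.outer(z,a),axis=1)
    dr=r-R;dz=abs(z)-h/2
    return np.where((dr>0)&(dz>0),np.hypot(dr,dz),np.maximum(dr,dz))
if __name__=="__main__":
  for n in F:
    print("==",n)
    b=near(n,(520,150),60,-8,8); print("bench",np.median(b[:,2]))
    # slope plane
    P=C[n][S[n,"block"][0]["region"]];P=P[(P[:,2]>46)&(P[:,2]<90)]
    best=None;rng=np.random.default_rng(0)
    for _ in range(500):
        p=P[rng.choice(len(P),3,False)];nn=np.cross(p[1]-p[0],p[2]-p[0]);nn/=np.linalg.norm(nn)+1e-9
        m=abs((P-p[0])@nn)<2
        if best is None or m.sum()>best.sum():best=m
    Q=P[best];c=Q.mean(0);nn=np.linalg.svd(Q-c)[2][2];nn*=np.sign(nn[2])
    print("plane n",nn.round(3),"tilt",np.arccos(nn[2]).round(3),"azim of -x:",np.arctan2(nn[1],nn[0]).round(3),"c",c.round(1),len(Q))
    # cap
    K=cv2.erode(S[n,"cap_center"][0]["region"].astype(np.uint8),np.ones((3,3)))>0
    P=C[n][K];P=P[np.isfinite(P).all(1)]
    def f(v): 
        a=nn if len(v)==3 else np.array([v[3],v[4],1])/np.linalg.norm([v[3],v[4],1])
        return capdist(P,v[:3],a,20,48)
    for fr in (0,1):
        x0=[515,14,95]+([nn[0]/nn[2],nn[1]/nn[2]] if fr else [])
        r=least_squares(f,x0,loss="soft_l1",f_scale=1.5);print("cap",r.x.round(3),"rms",np.sqrt(np.mean(r.fun**2)).round(2),len(P))
    # post pin & foot
    P=near(n,(520,260),18,16,70);r=vcyl(P[P[:,2]<46],[520,260],10);print("pin",r.x.round(1),len(P),"top z",np.percentile(P[:,2],98).round(1))
    P=near(n,(520,260),35,8,15.5);print("foot z",np.median(P[:,2]).round(1),"bbox ctr",((np.percentile(P[:,:2],1,0)+np.percentile(P[:,:2],99,0))/2).round(1),np.ptp(P[:,:2],0).round(1))
    # probe
    P=near(n,(487,-308),28,70,124);r=vcyl(P,[487,-308],14);print("probe",r.x.round(1),len(P))
    for s in((70,95),(95,124)):
        Q=P[(P[:,2]>s[0])&(P[:,2]<s[1])];print("  ",s,vcyl(Q,[487,-308],14).x.round(1),len(Q))
    Q=near(n,(487,-308),30,120,140);print(" top z",np.median(Q[:,2]).round(1),np.median(Q[:,:2],0).round(1))
    P=near(n,(487,-308),40,12,50);r=vcyl(P,[487,-308],20);print("tube",r.x.round(1),len(P))
    # fixtures
    for t in("fitting","elbow","meter"):
        if S[n,t]: Q=C[n][S[n,t][0]["region"]];print(t,np.nanpercentile(Q,[3,50,97],axis=0).round(0).tolist())
E
python3 fit.py
```

```text
== side
bench 0.08520919939093119
plane n [-0.35   0.017  0.937] tilt 0.358 azim of -x: 3.093 c [522.3  23.1  66.2] 870
cap [514.677  14.98   89.151] rms 1.29 315
cap [ 5.14688e+02  1.49900e+01  8.91550e+01 -3.73000e-01  1.50000e-02] rms 1.28 315
pin [527.5 260.8] 144 top z 54.6
foot z 11.8 bbox ctr [527.1 260.8] [51.9 51.4]
probe [ 488.5 -304.8] 176
   (70, 95) [ 488.7 -305. ] 76
   (95, 124) [ 488.2 -304.5] 100
 top z 126.1 [ 486.7 -300. ]
tube [ 489.5 -304.9] 160
elbow [[668.0, -233.0, 3.0], [680.0, -208.0, 24.0], [695.0, -198.0, 46.0]]
meter [[689.0, -87.0, 7.0], [727.0, 4.0, 36.0], [783.0, 75.0, 40.0]]
== top
bench 0.272013504956476
plane n [-0.35   0.024  0.937] tilt 0.358 azim of -x: 3.074 c [527.1  14.9  67.2] 1204
cap [516.036  16.112  88.547] rms 1.46 253
cap [ 5.16132e+02  1.63530e+01  8.85500e+01 -3.82000e-01 -1.90000e-02] rms 1.43 253
pin [528.5 260.7] 95 top z 53.5
foot z 12.3 bbox ctr [528.3 259.5] [49.7 50.4]
probe [ 489.9 -305.9] 126
   (70, 95) [ 489.9 -306. ] 42
   (95, 124) [ 489.9 -305.8] 84
 top z 126.6 [ 489.7 -303.6]
tube [ 489.7 -306.1] 82
fitting [[651.0, 189.0, 12.0], [662.0, 200.0, 22.0], [681.0, 215.0, 46.0]]
elbow [[671.0, -240.0, 2.0], [686.0, -217.0, 40.0], [702.0, -201.0, 47.0]]
meter [[692.0, -88.0, 24.0], [737.0, -9.0, 37.0], [787.0, 68.0, 41.0]]
```

The pictures show the cap at (215,278) side / (234,248) top, the post at (305,206) / (233,140) and the probe at (146,354) / (249,405). The two depth views agree to about 1 mm on all three. Next I check reach and grasp the cap.

```bash
cat >> h.py <<'E'
from scipy.spatial.transform import Rotation as Rn
N=np.array([-0.348,0.0205,0.937]);N/=np.linalg.norm(N)
def quat(axis,ydir):  # tool z=-axis
    z=-np.asarray(axis,float)/np.linalg.norm(axis);y=np.asarray(ydir,float);y=y-z*(y@z);y/=np.linalg.norm(y)
    return Rn.from_matrix(np.c_[np.cross(y,z),y,z]).as_quat()
def st(): 
    s=arm.get_state();print("t",round(s["t"],2),"tcp",s["tcp_pos"].round(2),"F",s["ft_force"].round(2),"op",round(s["opening"],3),"z",Rn.from_quat(s["tcp_rot"]).as_matrix()[:,2].round(4));return s
CAP=np.array([515.4,15.6,88.9]);POST=np.array([528.,260.7]);PROBE=np.array([489.2,-305.4])
E
python3 - <<'E'
from h import *
Y=np.cross([0,0,1],N)
Z=[0,0,1.]
for s in (1,-1):
    for nm,p,a in(("cap",CAP+N*(24-35),N),("caphi",CAP+N*(24-35+120),N),("post",[*POST,25],Z),("posthi",[*POST,130],Z),("probe",[*PROBE,75],Z),("probehi",[*PROBE,230],Z),("spot",CAP+N*(-12+56),N)):
        q=arm.inverse_kinematics(p,quat(a,s*Y));print(s,nm,None if q is None else q.round(2))
E
```

```text
1 cap [-0.09  0.57 -0.02  2.26  2.06  0.07  2.5 ]
1 caphi [-0.07  0.29 -0.07  2.24  0.33  0.28 -2.06]
1 post [-0.53  0.79  0.06  1.79 -0.07  0.57 -2.06]
1 posthi [-0.37  0.64 -0.21  1.72  0.17  0.8  -2.29]
1 probe [ 0.48  0.7   0.06  1.8  -0.06  0.65 -1.05]
1 probehi [ 0.5   0.5   0.03  1.65 -0.02  1.   -1.09]
1 spot [-0.24  0.45  0.18  2.26 -0.24  0.09 -1.49]
-1 cap [ 0.06  0.58 -0.24  2.25  1.73  0.19 -0.3 ]
-1 caphi [ 0.7   0.52 -1.18  2.22  1.15  0.68  0.24]
-1 post [-0.1   0.88 -0.67  1.78  0.77  0.76  0.34]
-1 posthi [ 0.03  0.81 -0.93  1.71  0.75  1.02  0.35]
-1 probe [ 0.9   0.78 -0.63  1.79  0.62  0.79  1.46]
-1 probehi [ 0.98  0.6  -0.75  1.63  0.45  1.09  1.61]
-1 spot [-0.2   0.44  0.12  2.26  0.02  0.09  1.39]
```

```bash
cat >> h.py <<'E'
Yh=np.cross([0,0,1.],N);Yh/=np.linalg.norm(Yh)
Z=np.array([0,0,1.])
TH=np.arccos(N[2])
def tool_up(obj_axis,d): # tool back-axis = object axis rotated by d about Yh, away from -x lean
    # rotation about Yh taking N to Z has angle s*TH
    s=1 if np.allclose(Rn.from_rotvec(Yh*TH).apply(N),Z,atol=1e-6) else -1
    return Rn.from_rotvec(Yh*s*d).apply(obj_axis)
def tcp_for(gp,up): return np.asarray(gp)-19*np.asarray(up)
E
python3 - <<'E'
from h import *
for d in (0.2,TH):
  for s in (1,-1):
    for nm,p,a in(("cap",CAP+N*8,N),("caphi",CAP+N*120,N),("post",[*POST,44],Z),("posthi",[*POST,150],Z),("probe",[*PROBE,97],Z),("probehi",[*PROBE,230],Z),("spot",CAP+N*(-12+80),N)):
        up=tool_up(a,d);q=arm.inverse_kinematics(tcp_for(p,up),quat(up,s*Yh));print(round(d,2),s,nm,up.round(2),None if q is None else q.round(2))
E
```

```text
0.2 1 cap [-0.16  0.01  0.99] [-0.14  0.59  0.08  2.1  -0.07  0.3  -1.64]
0.2 1 caphi [-0.16  0.01  0.99] [ 0.05  0.36 -0.2   2.09  0.19  0.55 -1.92]
0.2 1 post [ 0.2  -0.01  0.98] [-0.4   0.85 -0.08  1.64 -0.05  0.83 -2.05]
0.2 1 posthi [ 0.2  -0.01  0.98] [-0.33  0.71 -0.21  1.57  0.04  1.04 -2.15]
0.2 1 probe [ 0.2  -0.01  0.98] [ 0.41  0.76  0.11  1.65  0.01  0.91 -1.14]
0.2 1 probehi [ 0.2  -0.01  0.98] [ 0.42  0.6   0.09  1.53  0.04  1.19 -1.14]
0.2 1 spot [-0.16  0.01  0.99] [-0.05  0.46 -0.06  2.1   0.12  0.42 -1.84]
0.2 -1 cap [-0.16  0.01  0.99] [ 0.22  0.62 -0.45  2.09  0.76  0.42  0.69]
0.2 -1 caphi [-0.16  0.01  0.99] [ 0.5   0.47 -0.84  2.08  0.64  0.69  0.76]
0.2 -1 post [ 0.2  -0.01  0.98] [-0.06  0.96 -0.71  1.63  0.56  0.96  0.56]
0.2 -1 posthi [ 0.2  -0.01  0.98] [ 0.06  0.9  -0.98  1.56  0.61  1.21  0.48]
0.2 -1 probe [ 0.2  -0.01  0.98] [ 0.85  0.85 -0.65  1.64  0.6   1.08  1.47]
0.2 -1 probehi [ 0.2  -0.01  0.98] [ 0.89  0.7  -0.73  1.51  0.49  1.32  1.57]
0.2 -1 spot [-0.16  0.01  0.99] [ 0.3   0.51 -0.55  2.09  0.62  0.53  0.8 ]
0.36 1 cap [-0.  0.  1.] [-0.09
[... 315 characters left out ...]
 1.54  0.05  1.11 -1.17]
0.36 1 probehi [ 0.35 -0.02  0.94] [ 0.38  0.68  0.13  1.42  0.07  1.37 -1.16]
0.36 1 spot [-0.  0.  1.] [-0.03  0.51 -0.07  1.99  0.06  0.65 -1.77]
0.36 -1 cap [-0.  0.  1.] [ 0.35  0.71 -0.67  1.97  0.68  0.7   0.78]
0.36 -1 caphi [-0.  0.  1.] [ 0.48  0.52 -0.83  1.96  0.5   0.87  0.9 ]
0.36 -1 post [ 0.35 -0.02  0.94] [-0.02  1.04 -0.79  1.5   0.49  1.14  0.63]
0.36 -1 posthi [ 0.35 -0.02  0.94] [ 0.04  0.95 -0.94  1.45  0.48  1.34  0.59]
0.36 -1 probe [ 0.35 -0.02  0.94] [ 0.8   0.91 -0.66  1.52  0.6   1.29  1.47]
0.36 -1 probehi [ 0.35 -0.02  0.94] [ 0.83  0.77 -0.73  1.41  0.52  1.52  1.55]
0.36 -1 spot [-0.  0.  1.] [ 0.4   0.6  -0.73  1.97  0.57  0.78  0.85]
```

```bash
cat >> h.py <<'E'
D=TH
def pose(gp,axis): up=tool_up(axis,D); return tcp_for(gp,up),quat(up,Yh)
def snap(tag,crop=None):
    fs={}
    for n in("side","top"):
        f=arm.grab_frame(n);fs[n]=f;cv2.imwrite(f"pics/{n}_{tag}.png",f["img"][:,:,::-1])
    return fs
E
python3 - <<'E'
from h import *
gp=CAP+8*N
p,q=pose(gp+[0,0,110],N); arm.reach(p,q); st()
p,q=pose(gp,N); arm.move_l(p,q,velocity=120); st()
arm.command_gripper(0.0,50); st()
print(arm.move_l(arm.get_state()["tcp_pos"]+60*N,velocity=80)); st()
snap("1")
E
```

```text
t 4.62 tcp [512.84  14.65 187.42] F [-0.96 -1.91 -0.11] op 0.999 z [ 2.e-04 -6.e-04 -1.e+00]
t 5.69 tcp [513.19  15.79  77.96] F [-0.61  0.61 -0.82] op 0.999 z [ 1.4e-03  1.0e-04 -1.0e+00]
t 6.18 tcp [512.81  15.76  78.08] F [-1.04 -0.27  5.93] op 0.461 z [ 7.e-04 -1.e-04 -1.e+00]
False
t 7.09 tcp [491.8   16.95 134.11] F [ 0.68  0.24 -1.18] op 0.461 z [-4.e-04 -1.e-04 -1.e+00]
```

View pics/side_1.png

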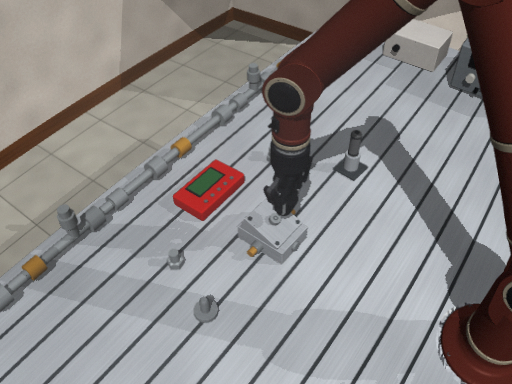

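The cap is in the jaws, the opening reads 39 mm, and the boss is bare at (219,275). Next I carry the cap over the post and check its pose before lowering.

```bash
python3 - <<'E'
from h import *
from fit import capdist
from scipy.optimize import least_squares
p,q=pose([*POST,44+75],Z); arm.move_l(arm.get_state()["tcp_pos"]+[0,0,40],velocity=150); arm.reach(p,q); s=st()
R=Rn.from_quat(s["tcp_rot"]).as_matrix(); gp=s["tcp_pos"]-19*R[:,2]
fs=snap("2")
for n in fs:
    print(n,[(round(d["conf"],2),np.round(d["centre"],1)) for d in arm.spot_point(n,"cap_center")],[(round(d["conf"],2),np.round(d["centre"],1)) for d in arm.spot_point(n,"cap_mouth")])
    sl=arm.silhouettes(n,"cap_center")[:2]
    C=cloud(fs[n]); exp=gp-8*Z
    print("exp px",proj(fs[n],exp).round(1),[(round(d["conf"],2),np.round(d["centre"],1),d["region"].sum()) for d in sl])
    if sl:
        reg=cv2.erode(sl[0]["region"].astype(np.uint8),np.ones((3,3)))>0;P=C[reg]; P=P[np.isfinite(P).all(1)]
        P=P[np.linalg.norm(P-exp,axis=1)<45]
        r=least_squares(lambda v:capdist(P,v[:3],np.array([v[3],v[4],1])/np.linalg.norm([v[3],v[4],1]),20,48),[*exp,0,0],loss="soft_l1",f_scale=1.5)
        print("exp",exp.round(1),"fit",r.x.round(2),np.sqrt(np.mean(r.fun**2)).round(2),len(P))
    im=fs[n]["img"];r0,c0=proj(fs[n],exp)[0].astype(int);cr=im[max(0,r0-60):r0+60,max(0,c0-80):c0+80,::-1];cv2.imwrite(f"pics/{n}_2c.png",cv2.resize(cr,None,fx=4,fy=4,interpolation=cv2.INTER_CUBIC))
E
```

```text
t 8.62 tcp [521.97 258.62 100.99] F [ 0.31 -1.15 -0.75] op 0.458 z [-0.3475  0.0186 -0.9375]
side [(0.88, array([282.4, 200.7])), (0.62, array([261.7, 182. ]))] [(0.73, array([290.8, 203.8]))]
exp px [[281.7 200.8]] [(0.79, array([281.3, 202.8]), np.int64(462))]
exp [528.6 258.3 110.8] fit [ 5.2820e+02  2.5767e+02  1.0944e+02 -0.0000e+00 -5.0000e-02] 1.12 359
top [] [(0.47, array([232.9, 250.2]))]
exp px [[229.4 129. ]] []
```

View pics/side_2c.png

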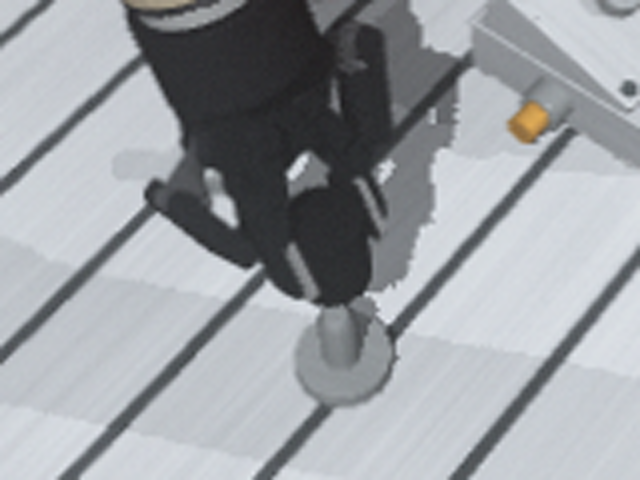

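View pics/top_2.png

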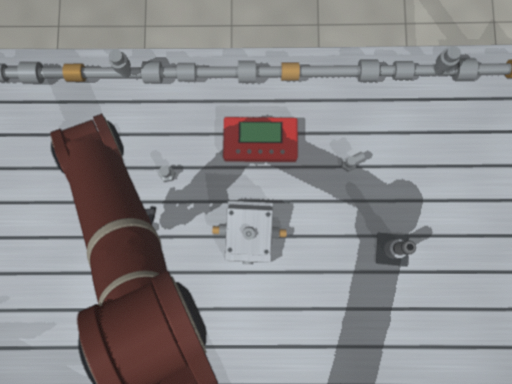

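```bash
python3 - <<'E'
from h import *
s=arm.get_state();p,q=pose([*POST,44+75],Z)
t=s["tcp_pos"].copy();t[1]+=2.4;t[0]-=0.3
a=t-[0,0,58];print(arm.move_l(a,q,velocity=80,stop_force=15));st()
print(arm.move_l(a-[0,0,25],q,velocity=20,stop_force=8));st()
E
```

```text
False
t 9.88 tcp [521.65 263.13  43.95] F [-0.22 -0.27 -0.29] op 0.457 z [-0.3475  0.0209 -0.9375]
True
t 10.71 tcp [521.15 262.85  27.64] F [ 1.35 -0.27  4.09] op 0.462 z [-0.3493  0.0203 -0.9368]
```

```bash
python3 - <<'E'
from h import *
arm.command_gripper(1.0);st()
s=arm.get_state();up=-Rn.from_quat(s["tcp_rot"]).as_matrix()[:,2]
arm.move_l(s["tcp_pos"]+110*up,velocity=150);
p,q=pose([*PROBE,97+110],Z); arm.reach(p,q);st()
import pickle
from fit import near,vcyl,capdist
import fit
from scipy.optimize import least_squares
fs=snap("3")
pickle.dump(fs,open("d3.pkl","wb"))
for n in fs:
    fit.C[n]=cloud(fs[n])
    P=near(n,POST,32,20,75);exp=np.array([*POST,36])
    r=least_squares(lambda v:capdist(P,v[:3],np.array([v[3],v[4],1])/np.linalg.norm([v[3],v[4],1]),20,48),[*exp,0,0],loss="soft_l1",f_scale=1.5)
    print(n,"cap",r.x.round(2),np.sqrt(np.mean(r.fun**2)).round(2),len(P),"ztop",np.percentile(P[:,2],[50,90,98]).round(1))
    for t in("spot","cap_center","probe_center","stand_top","block"):
        print(t,[(round(d["conf"],2),np.round(d["centre"],1)) for d in arm.spot_point(n,t)[:2]])
    P=near(n,PROBE,28,70,124)
    if len(P)>20: print("probe",vcyl(P,[487,-308],14).x.round(1),len(P))
    # boss top plane & points
    o=np.array([515.4,15.6,88.9])-24*N  # on face
    P=fit.C[n].reshape(-1,3);q=P-o;h=q@N;r=np.linalg.norm(q-h[:,None]*N,axis=1)
    m=(r<22)&(h>8)&(h<20);print("boss top",np.median(P[m],0).round(1),P[m].mean(0).round(1),"h",np.median(h[m]).round(2),m.sum(),"face h",np.median(h[(r>25)&(r<38)&(abs(h)<6)]).round(2))
    im=fs[n]["img"];c=(228,250) if n=="top" else (225,275)
    cv2.imwrite(f"pics/{n}_3c.png",cv2.resize(im[c[0]-40:c[0]+40,c[1]-50:c[1]+50,::-1],None,fx=7,fy=7,interpolation=cv2.INTER_CUBIC))
cv2.imwrite("pics/both3.png",np.vstack([cv2.imread("pics/side_3c.png"),cv2.imread("pics/top_3c.png")])[::2,::1][:, :])
E
```

```text
t 11.23 tcp [520.24 262.4   26.59] F [-0.39  0.    0.84] op 0.998 z [-0.351   0.0193 -0.9362]
t 14.18 tcp [ 483.64 -303.22  188.99] F [-0.25  0.34 -0.3 ] op 0.999 z [-0.3476  0.0209 -0.9374]
side cap [5.2718e+02 2.6261e+02 3.6350e+01 1.0000e-02 1.0000e-02] 1.24 468 ztop [58.6 61.7 62.9]
spot [(0.92, array([216.9, 275.6]))]
cap_center [(0.65, array([303.2, 202.9]))]
probe_center [(0.71, array([142.5, 355.1]))]
stand_top [(0.62, array([153.1, 351. ]))]
block [(0.65, array([235.9, 272.5]))]
probe [ 488.3 -304.5] 185
boss top [517.9  16.7  78. ] [518.5  16.6  77.7] h 12.26 103 face h 0.4
top cap [528.12 262.    36.31   0.    -0.  ] 1.45 337 ztop [59.4 62.3 63.3]
spot [(0.94, array([232.7, 249.4]))]
cap_center [(0.81, array([232.7, 138.5]))]
probe_center [(0.6, array([245.2, 402. ]))]
stand_top [(0.74, array([245.5, 401.3]))]
block [(0.8, array([235.7, 248.1])), (0.66, array([233.9, 140.8]))]
probe [ 490.1 -305.7] 64
boss top [520.4  15.6  77.7] [520.8  15.8  77.7] h 11.61 115 face h -0.56
```

View pics/top_3c.png

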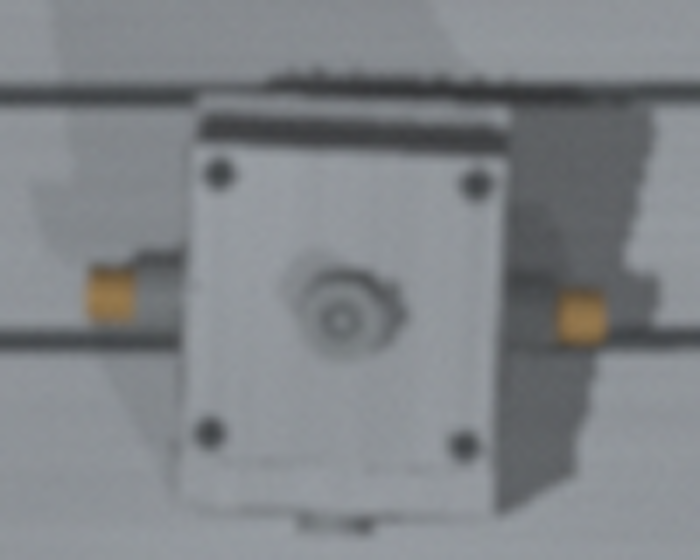

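View pics/side_3c.png

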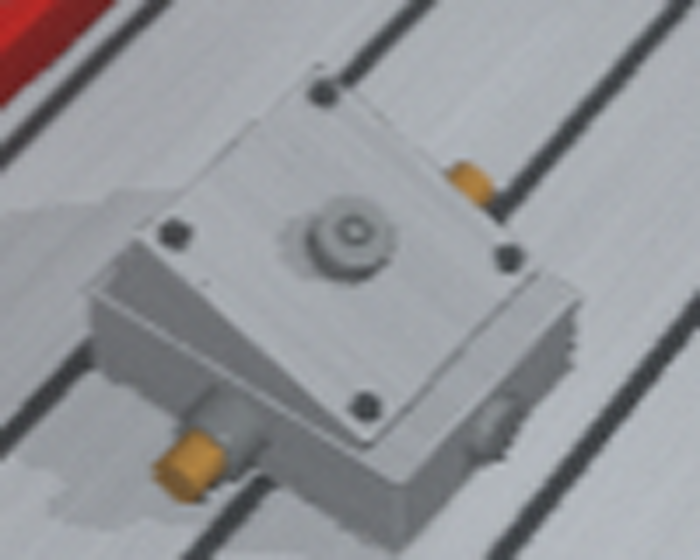

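View pics/side_3.png

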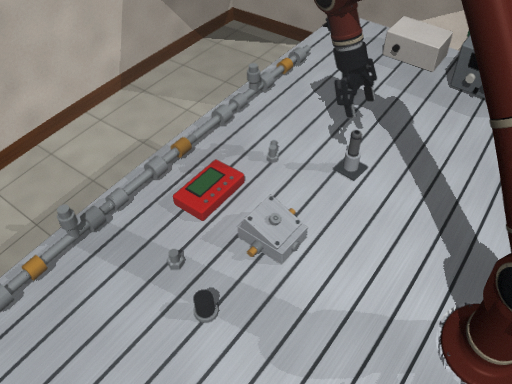

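```bash
python3 - <<'E'
from h import *
import pickle
fs=pickle.load(open("d3.pkl","rb"))
FF=[fs["side"],fs["top"]]
for a,b in(((216.9,275.6),(232.7,249.4)),((217.4,275.0),(233.3,248.1))):
    print("tri",tri(FF,[a,b])[0].round(1),tri(FF,[a,b])[1])
    for f,p in zip(FF,(a,b)):
        C=cloud(f);r,c=int(round(p[0])),int(round(p[1]));z=np.median(f["range_z"][r-1:r+2,c-1:c+2]);o,d=ray(f,p);print("  depth",(o+d[0]*z).round(1))
        # intersect with height plane 77.3
        print("  z=77.3:",(o+d[0]*(77.3-o[2])/d[0][2]).round(1))
# block yaw & centre by holes in top: pixel -> intersect with face plane
o0=np.array([515.4,15.6,88.9])-24*N
for f,(R0,C0),hs in((fs["top"],(188,200),[(219,173),(477,184),(464,446),(210,433)]),(fs["side"],(185,225),[(323,93),(509,258),(367,408),(175,234)])):
    Q=[]
    for u,v in hs:
        o,d=ray(f,(R0+(v+.5)/7-.5,C0+(u+.5)/7-.5));d=d[0];Q.append(o+d*((o0-o)@N)/(d@N))
    Q=np.array(Q);print(Q.round(1).tolist(),"centre",Q.mean(0).round(1),"spot from holes",(Q.mean(0)+12*N).round(1));e=[Q[i]-Q[(i+1)%4] for i in range(4)];print([ (np.linalg.norm(x).round(1),np.arctan2(x[1],x[0]).round(3)) for x in e])
E
```

```text
tri [522.1  12.2  75. ] [np.float64(1.0483185627855618), np.float64(1.0483185627856364)]
  depth [519.1  14.9  79.4]
  z=77.3: [520.1  13.4  77.3]
  depth [522.8  12.6  78.7]
  z=77.3: [522.9  12.7  77.3]
tri [521.2  15.1  76.6] [np.float64(0.5573936900121259), np.float64(0.557393690012017)]
  depth [519.7  16.5  78.7]
  z=77.3: [520.4  15.4  77.3]
  depth [521.6  15.4  77.5]
  z=77.3: [521.6  15.4  77.3]
[[566.0, 51.7, 81.3], [562.2, -26.2, 81.6], [484.7, -22.2, 52.7], [489.0, 55.7, 52.6]] centre [525.4  14.7  67. ] spot from holes [521.3  15.   78.3]
[(np.float64(78.0), np.float64(1.522)), (np.float64(82.8), np.float64(-0.052)), (np.float64(78.1), np.float64(-1.626)), (np.float64(82.2), np.float64(3.089))]
[[560.5, -25.7, 80.9], [483.4, -22.3, 52.3], [486.8, 55.8, 51.8], [564.1, 52.1, 80.6]] centre [523.7  15.   66.4] spot from holes [519.5  15.3  77.6]
[(np.float64(82.3), np.float64(-0.044)), (np.float64(78.1), np.float64(-1.614)), (np.float64(82.6), np.float64(3.094)), (np.float64(77.9), np.float64(1.524))]
```

```bash
python3 - <<'E'
from h import *
p,q=pose([*PROBE,97+110],Z);print(p.round(2));st()
up=tool_up(Z,D)
arm.move_l(p-[0,0,50],q,velocity=120);arm.pause(.3);st()
pt=p-[0,0,110];print("want",pt.round(2))
arm.move_l(pt,q,velocity=60,stop_force=10);arm.pause(.3);s=st()
e=pt-s["tcp_pos"];
if abs(e).max()>.5: arm.move_l(pt+e,q,velocity=30,stop_force=10);arm.pause(.2);st()
snap("4")
E
```

```text
[ 482.59 -305.01  189.19]
t 14.78 tcp [ 482.57 -305.05  189.21] F [-0.54 -0.64  0.13] op 0.998 z [-0.3481  0.0205 -0.9372]
t 15.64 tcp [ 482.94 -305.18  139.87] F [-0.76  0.68  0.8 ] op 1.001 z [-0.3469  0.0199 -0.9377]
want [ 482.59 -305.01   79.19]
t 17.09 tcp [ 482.69 -305.06   79.4 ] F [0.27 0.45 0.49] op 0.997 z [-0.3477  0.0203 -0.9374]
```

```bash
python3 - <<'E'
import cv2
a=cv2.imread("pics/side_4.png")[80:200,290:420]
b=cv2.imread("pics/top_4.png")[190:310,340:470]
import numpy as np
cv2.imwrite("pics/4c.png",np.hstack([cv2.resize(x,(390,360),interpolation=cv2.INTER_CUBIC) for x in(a,b)]))
E
```

```text
(no output)
```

View pics/4c.png

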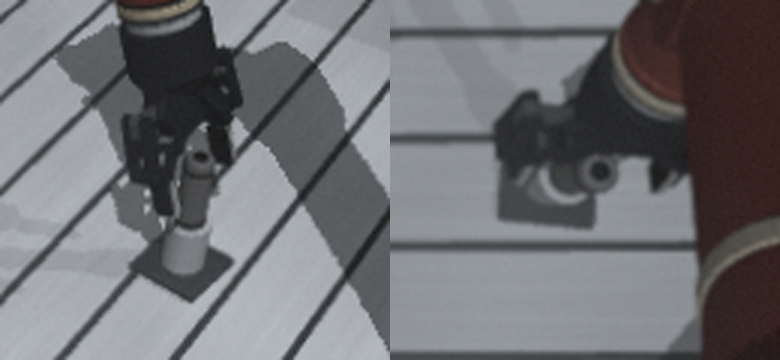

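The jaws straddle the handle (side crop (200,180)). I close on it, lift, and measure the probe in the hand.

```bash
python3 - <<'E'
from h import *
import pickle
arm.command_gripper(0.0,80);st()
s=arm.get_state()
arm.move_l(s["tcp_pos"]+[0,0,110],velocity=110);arm.pause(.4);s=st()
fs=snap("5");pickle.dump((fs,s),open("d5.pkl","wb"))
R=Rn.from_quat(s["tcp_rot"]).as_matrix();gp=s["tcp_pos"]-19*R[:,2]
print("gp",gp.round(1))
for n in fs:
    print(n,"expected tip px",proj(fs[n],gp-82*Z).round(1),[(round(d["conf"],2),np.round(d["centre"],1)) for d in arm.spot_point(n,"probe_tip")[:2]])
    print(n,"expected ctr px",proj(fs[n],gp-7*Z).round(1),[(round(d["conf"],2),np.round(d["centre"],1)) for d in arm.spot_point(n,"probe_center")[:2]])
    c=proj(fs[n],gp-30*Z)[0].astype(int)
    cv2.imwrite(f"pics/{n}_5c.png",cv2.resize(fs[n]["img"][max(0,c[0]-50):c[0]+50,max(0,c[1]-50):c[1]+50,::-1],None,fx=5.8,fy=5.8,interpolation=cv2.INTER_CUBIC))
    print("crop origin",c-50)
E
```

```text
t 17.77 tcp [ 482.72 -305.04   79.39] F [0.26 0.19 1.26] op 0.309 z [-0.3478  0.0203 -0.9373]
t 19.32 tcp [ 482.67 -305.01  189.19] F [ 0.06 -0.74 -1.85] op 0.306 z [-0.3484  0.0207 -0.9371]
gp [ 489.3 -305.4  207. ]
side expected tip px [[132.4 356.3]] []
side expected ctr px [[108.5 360.4]] [(0.54, array([107.7, 361.6]))]
crop origin [ 66 309]
top expected tip px [[247.2 409.2]] []
top expected ctr px [[245.5 422.3]] [(0.62, array([246.1, 425.4]))]
crop origin [196 368]
```

View pics/side_5c.png

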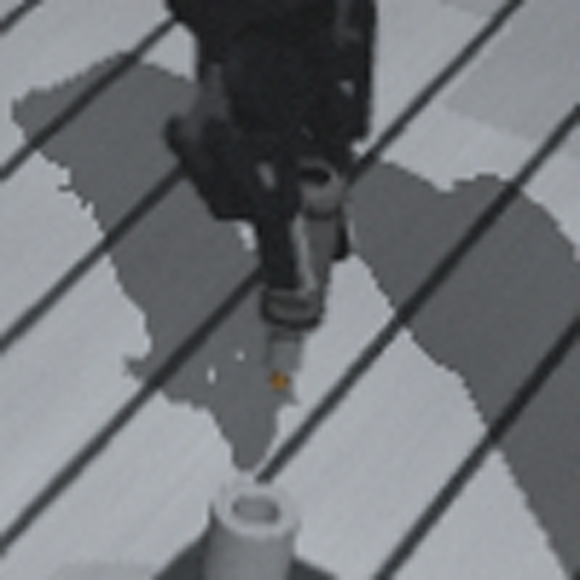

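View pics/top_5c.png

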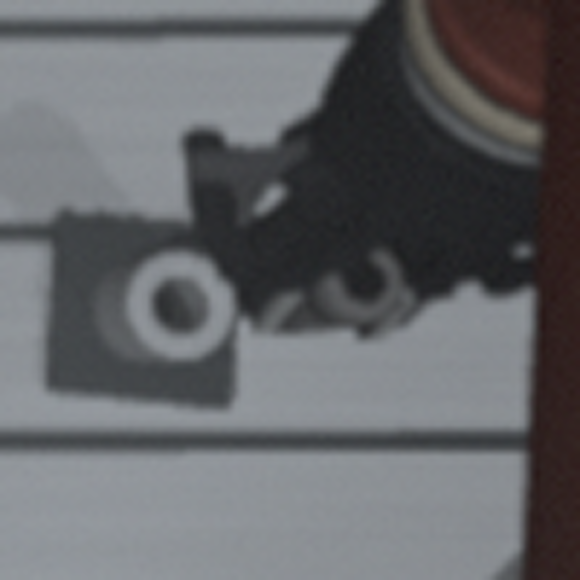

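```bash
cat >> h.py <<'E'
SPOT=np.array([520.8,15.2,77.3])
E
sed -i 's/^N=np.array(.*/N=np.array([-0.345,0.0175,0.938]);N\/=np.linalg.norm(N)/' h.py
python3 - <<'E'
from h import *
import pickle
p,q=pose(SPOT+(82+60)*N,N);arm.reach(p,q)
p,q=pose(SPOT+(82+14)*N,N);arm.move_l(p,q,velocity=60);arm.pause(.4);s=st();print("want",p.round(2))
fs=snap("6");pickle.dump((fs,s),open("d6.pkl","wb"))
R=Rn.from_quat(s["tcp_rot"]).as_matrix();gp=s["tcp_pos"]-19*R[:,2]
for n in fs:
    f=fs[n]
    print(n,"exp tip",proj(f,gp-82*N).round(1),"spot",proj(f,SPOT).round(1),[(round(d["conf"],2),np.round(d["centre"],1)) for d in arm.spot_point(n,"probe_tip")[:2]],[(round(d["conf"],2),np.round(d["centre"],1)) for d in arm.spot_point(n,"spot")[:2]])
    c=proj(f,SPOT+30*N)[0].round().astype(int)
    im=f["img"][c[0]-40:c[0]+40,c[1]-40:c[1]+40,::-1];im=cv2.resize(im,None,fx=7,fy=7,interpolation=cv2.INTER_CUBIC);cv2.imwrite(f"pics/{n}_6c.png",im);print("origin",c-40)
E
```

```text
t 22.16 tcp [487.68  16.88 148.55] F [ 0.19 -0.6  -1.01] op 0.305 z [ 3.e-04  0.e+00 -1.e+00]
want [487.67  16.88 148.39]
side exp tip [[214.4 276.8]] spot [[217.3 274.9]] [] []
origin [171 239]
top exp tip [[235.6 248. ]] spot [[233.7 248.2]] [] []
origin [198 208]
```

View pics/side_6c.png

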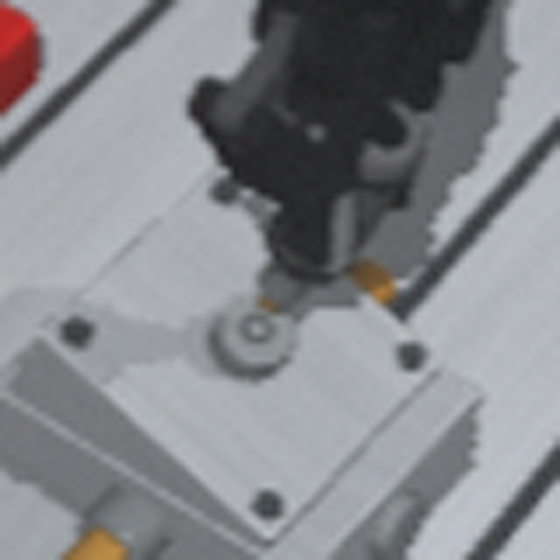

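View pics/top_6c.png

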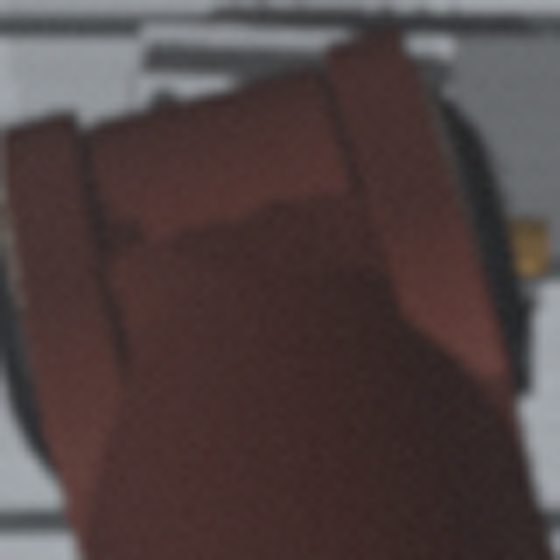

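```bash
python3 - <<'E'
from h import *
import pickle
fs,s=pickle.load(open("d6.pkl","rb"));f=fs["side"]
im=f["img"].astype(int);sub=im[208:222,268:288]
print("R-B, rows208.. cols268..");print(sub[:,:,0]-sub[:,:,2])
print(sub[:,:,1])
R=Rn.from_quat(s["tcp_rot"]).as_matrix();gp=s["tcp_pos"]-19*R[:,2];tip=gp-82*N
a,b=np.cross(N,[0,1,0]),None;a/=np.linalg.norm(a);b=np.cross(N,a);th=np.linspace(0,2*np.pi,16,endpoint=False)
cir=lambda c,r:c+r*(np.cos(th)[:,None]*a+np.sin(th)[:,None]*b)
for nm,c,r in(("tip",tip,4),("nosebot",tip+14*N,8),("handlebot",tip+40*N,14)):
    p=proj(f,cir(c,r));print(nm,p.min(0).round(1),p.max(0).round(1),p.mean(0).round(1))
sc=14;c0=np.array([190,250]);big=cv2.resize(f["img"][190:232,250:300,::-1],None,fx=sc,fy=sc,interpolation=cv2.INTER_CUBIC)
for c,r,col in((tip,4,(0,255,255)),(tip+14*N,8,(0,255,0)),(tip+40*N,14,(255,0,0)),(SPOT,5.5,(255,0,255)),(SPOT,13,(255,0,255))):
    p=((proj(f,cir(c,r))-c0+.5)*sc)[:,::-1].astype(np.int32);cv2.polylines(big,[p],True,col,1)
cv2.imwrite("pics/6o.png",big)
E
```

```text
R-B, rows208.. cols268..
[[-10 -10  -9  -9  -9  -9 -11 -10  -8  -6  -2  -3  -1  -1  -1  -3  -3  -3
   -4  -5]
 [-10  -8  -9 -10 -10  -8  -9  -8  -7  -3  -4  -4  -3   0  -1  -3  -2  -2
   -5  -5]
 [ -8 -10  -8  -8  -9  -9  -9  -8  -5  -6  -4  -4  -5  -2  -2  -3  -2  -2
   -5  -5]
 [-10 -10 -11 -11 -10 -11 -10  -8  -6  -5  -4  -7  -7  -4  -2  -4  -4  -3
   -5  -7]
 [ -8  -9  -9 -10 -10  -8  -9  -8  -8  -4  -7  -7  -5  -4  -5  -6  -7  -9
   -5  -7]
 [-10  -9  -9  -9  -8  -9  -7   3  13   0  -7  -5  -5  -5  -6  -5  -6  -7
   -8  -7]
 [-10 -10  -9  -8  -9  -8  -7   2  34  41  16   1  -6  -6  -6  -8  -6  -5
   -7  -5]
 [-10  -9  -9  -8  -8  -7  -8  -5   4  16  11  -4  -8  -5  -5  -8  -9 -10
  -10 -11]
 [ -8  -7  -6  -8  -7  -7  -8  -8  -7  -5  -7  -7  -7  -6  -9 -11 -10 -10
   -9  -9]
 [ -8  -7  -7  -8  -8  -9  -8  -8  -7  -8  -8  -7  -7  -9  -9 -10 -10 -10
   -9 -10]
 [ -8  -3  -6  -6  -8  -9  -7  -6  -8  -9  -7  -7  -7 -10 -11  -9  -9 -11
  -10  -9]
 [ -5  -5  -7  -8  -7  -6  -6  -8  -8  -8  -7  -9 -11  -8 -10 -11 -11  -8
   -8  -8]
 [-11  -6  -5  -6  -8  -9  -8  -8  -7  -7  -7  -9  -6  
[... 754 characters left out ...]
88  94  99 109 112 139 168 170
  169 169]
 [157 139 125 137 148 132 108 107 106 126 145 144 129 103 140 171 178 177
  178 176]
 [145 122 120 137 140 116 118 143 129 115 135 149 141 144 168 172 176 179
  179 178]
 [134 103 116 139 145 118 110 146 134 112 129 152 143 155 173 173 173 177
  178 179]
 [126  90 111 142 152 136 110 103 101 122 145 149 146 153 172 172 173 173
  176 176]
 [134  97 101 129 146 148 144 140 141 145 149 150 134 149 173 173 174 171
  172 174]
 [140 109  96 106 131 150 150 147 147 145 148 138 144 167 172 172 170 173
  171 172]]
tip [212.8 275. ] [216.  278.4] [214.4 276.8]
nosebot [208.2 275.2] [214.7 282.1] [211.4 278.6]
handlebot [200.1 276.1] [211.6 288.4] [205.9 282.3]
```

View pics/6o.png

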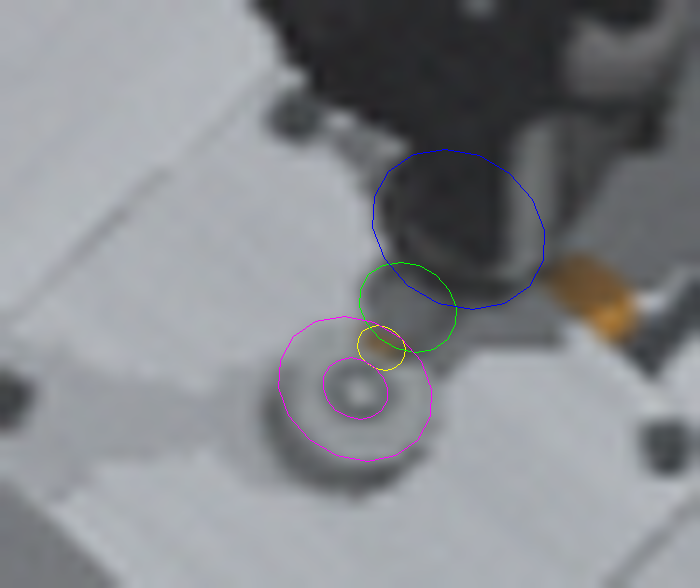

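Side view (14x overlay): the brass tip is at about (214,277) and the ring at (217.4,275.2), both within about half a pixel of prediction. In the top view the arm hides them. I shift slightly, then press in steps while logging the mean force.

```bash
cat >> h.py <<'E'
def fmean(n=20,dt=.01):
    F=[];T=[]
    for _ in range(n):
        s=arm.get_state();F.append(s["ft_force"]);T.append(s["tcp_pos"]);arm.pause(dt)
    return np.mean(F,0),np.mean(T,0),np.std(F,0)/np.sqrt(n)
SP2=SPOT+np.array([-.3,.4,-.1])
E
python3 - <<'E'
from h import *
import json
F0,T0,e=fmean();print("base",F0.round(2),e.round(2),"t",arm.get_state()["t"])
L=[]
for h in (5,3,1,0,-1,-2,-3,-4):
    p,q=pose(SP2+(82+h)*N,N);hit=arm.move_l(p,q,velocity=15,stop_force=7);arm.pause(.15)
    F,T,_=fmean(12);f=(F-F0);hh=(T+19*Z*1.0-SP2)@N-82
    print(h,hit,"h",hh.round(2),"fN",(f@N).round(2),"lat",(f-(f@N)*N).round(2),"tcp err",(T-p).round(2))
    L.append((hh,f@N))
    if f@N>2.3: break
json.dump([F0.tolist(),[(float(a),float(b)) for a,b in L]],open("press.json","w"));st()
E
```

```text
base [-0.21 -0.17 -1.86] [0.11 0.14 0.12] t 22.625
5 False h 5.07 fN 0.05 lat [0.44 0.05 0.16] tcp err [0.04 0.   0.09]
3 False h 3.0 fN 0.03 lat [0.18 0.36 0.06] tcp err [0. 0. 0.]
1 False h 1.0 fN 0.22 lat [0.09 0.24 0.03] tcp err [0.01 0.   0.01]
0 False h 0.01 fN 0.48 lat [0.12 0.11 0.04] tcp err [0.04 0.01 0.02]
-1 False h -0.95 fN 1.51 lat [0.33 0.23 0.12] tcp err [0.01 0.02 0.06]
-2 False h -1.98 fN 1.75 lat [0.37 0.35 0.13] tcp err [0.02 0.01 0.02]
-3 False h -2.98 fN 1.97 lat [0.28 0.43 0.09] tcp err [0.02 0.03 0.03]
-4 False h -3.98 fN 2.59 lat [0.45 0.31 0.16] tcp err [0.01 0.02 0.02]
t 27.19 tcp [493.61  16.97 131.41] F [-0.35 -0.25  1.06] op 0.31 z [ 1.e-04  0.e+00 -1.e+00]
```

```bash
python3 - <<'E'
from h import *
import json,pickle
F0=np.array(json.load(open("press.json"))[0])
p,q=pose(SP2+(82-4.8)*N,N);print(arm.move_l(p,q,velocity=10,stop_force=7));arm.pause(.3)
F,T,e=fmean(40);f=F-F0;print("fN",(f@N).round(2),e.round(2),(T-p).round(2));s=st()
fs=snap("7");f=fs["side"]
for n in fs:
    for t in("probe_tip","spot","cap_center","meter","fitting","elbow"):
        print(n,t,[(round(d["conf"],2),np.round(d["centre"],1)) for d in arm.spot_point(n,t)[:1]])
R=Rn.from_quat(s["tcp_rot"]).as_matrix();gp=s["tcp_pos"]-19*R[:,2];tip=gp-82*N
a=np.cross(N,[0,1,0]);a/=np.linalg.norm(a);b=np.cross(N,a);th=np.linspace(0,2*np.pi,16,endpoint=False)
cir=lambda c,r:c+r*(np.cos(th)[:,None]*a+np.sin(th)[:,None]*b)
sc=14;c0=np.array([190,250]);raw=cv2.resize(f["img"][190:232,250:300,::-1],None,fx=8,fy=14,interpolation=cv2.INTER_CUBIC)
raw=cv2.resize(f["img"][190:232,250:300,::-1],None,fx=8,fy=8,interpolation=cv2.INTER_CUBIC);big=raw.copy()
for c,r,col in((tip+14*N,8,(0,255,0)),(tip+40*N,14,(255,0,0)),(SPOT,5.5,(255,0,255)),(SPOT,13,(255,0,255))):
    pp=((proj(f,cir(c,r))-c0+.5)*8)[:,::-1].astype(np.int32);cv2.polylines(big,[pp],True,col,1)
cv2.imwrite("pics/7o.png",np.hstack([raw,big]))
E
```

```text
False
fN 2.72 [0.08 0.07 0.08] [0.02 0.02 0.02]
t 28.07 tcp [493.89  16.94 130.66] F [-0.38 -0.73  0.82] op 0.309 z [ 1.e-04  0.e+00 -1.e+00]
side probe_tip []
side spot [(0.74, array([218.6, 275.2]))]
side cap_center [(0.67, array([236.5, 271.5]))]
side meter [(0.59, array([194.6, 209. ]))]
side fitting [(0.61, array([263.6, 180.2]))]
side elbow [(0.44, array([157.1, 272. ]))]
top probe_tip []
top spot []
top cap_center [(0.87, array([234.1, 141.4]))]
top meter [(0.91, array([142.7, 259.9]))]
top fitting [(0.74, array([171.1, 165.7]))]
top elbow [(0.68, array([163.1, 348.5]))]
```

View pics/7o.png

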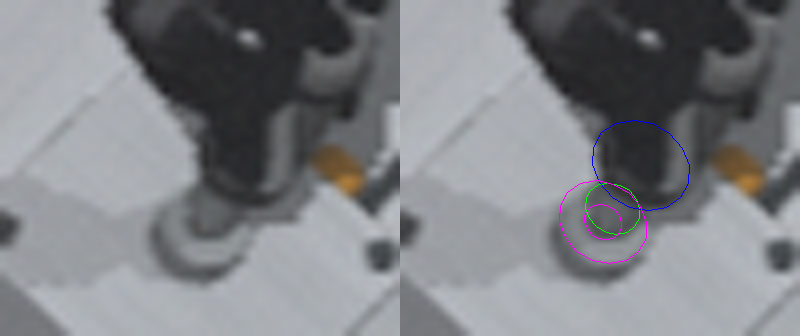

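View pics/side_7.png

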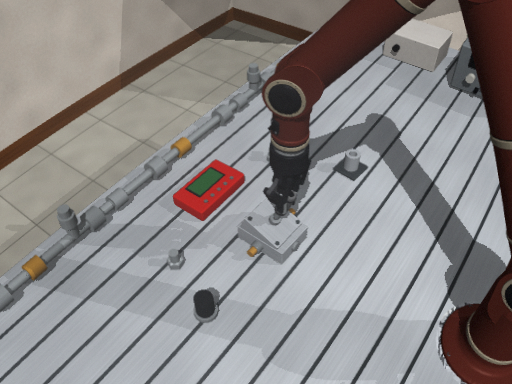

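```bash
python3 - <<'E'
from h import *
st();arm.sign_off()
E
```

```text
t 28.77 tcp [493.87  16.95 130.66] F [-0.9   0.36  1.01] op 0.313 z [ 1.e-04  0.e+00 -1.e+00]
the job is handed in; nothing more can be done
```

I drew the cap off the boss and parked it on the post, then took the probe from its stand. It is now held square on the ringed spot, and I handed the job in at 28.8 s with the arm still pressing.

**Cap:** it is let go and upright. Both depth views put its centre at about 36.3 mm, against 36 mm when fully down.

**Probe:**
- **Push:** the force along the face normal was about 2.7 N, against 2.8 N at half-way. The tip first touched within about 0.3 mm of where I predicted. From these I estimate the spring tip is pushed in 4.8–5 mm, but nothing read it directly.
- **Position:** the side view shows the nose over the ring, within about a pixel (roughly 2 mm) of the predicted place.

**Meter and loose fittings:** they were found where they stood at the start.

**Checks that failed or disagreed:**
- The arm hid the spot from the top camera during the press, so the tip's place rests on the side view, the contact height and the arm's own position reading.
- The networks never found the probe tip once the probe was lifted.
- In the last side picture the network reported the cap on the manifold block. The picture itself and the top view both show it on the post.

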